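# Tip the offcut from the yellow barrow into the scrap crate

### The job

Lift the black handle bar of the yellow tip barrow so that its tray tips forward over the wheels and the wooden offcut slides out into the grey crate in front of it. Then lower the handle gently until the barrow stands on its legs again (do not let it drop), and let go. Do not touch the offcut with the gripper, and leave the blue barrow as it stands.

Things in the scene. Friction and masses are not known exactly. Their poses are not given: they have to be found in the camera images.
- yellow_barrow: Tip barrow, yellow tray, 0.7 kg, fixed stand. Origin on the wheel axle (fixed, 100 mm above the table); x forward, y along the axle, z up while it stands. It only turns about +y: 0 standing, stop at 63 deg; falls back if let go. Black handle bar at (-210, 0, 30) mm: round, 18 mm thick, 80 mm free along y, pinch from above, it turns in the fingers. Tip 45 deg or more: the load slides at 25 to 40.
- blue_barrow: Twin of the yellow barrow with a blue tray and a good board in it, to be left alone; same origin and axes. Both: tray x -115 to 80 mm, 100 mm wide, open in front, floor at z 20, wall tops at z 65; wheels 100 mm across; plywood stand 50 mm high; the bar is free for 90 mm before and behind it, 70 mm below it and above it.
- offcut: Block 70 x 45 x 32 mm of plain pale wood, darker on its sawn ends, about 60 g, lying loose in the yellow barrow's tray. Origin: centre of its underside, z up as it lies at the start.
- crate: Low open grey scrap crate, fixed to the table in front of the yellow barrow, 180 mm (x) x 170 mm (y) x 38 mm high, walls 6 mm. Origin: on the table, middle of its near edge (the side by the barrow), some 35 mm ahead of the axle; x points the same way as the yellow barrow's, away from it, so the crate's middle is at (90, 0) mm.
Mind the look-alikes: they are no part of the job. Several things have the shape of the crate; the one meant has the colours described above. There is more than one size of the offcut; the job needs the larger.

How it is judged (in metres and radians):
On the way:
1. the offcut lies in the crate while the yellow barrow is still tipped forward by more than 15 degrees (angle between yellow_barrow's own z axis and vertical above 0.26 rad and x of offcut in the frame of crate between 0.005 and 0.175 m and y of offcut in the frame of crate between -0.08 and 0.08 m and z of offcut in the frame of crate below 0.06 m), for 0.1 s.
At the end, for the whole second after the job is handed in: The yellow barrow stands on its legs again (tilt under 4 degrees), the offcut lies at rest inside the crate (its origin within the crate's inside, less than 60 mm above the crate's underside), and the blue barrow stands on its legs (tilt under 4 degrees) (angle between each of yellow_barrow, blue_barrow's own z axis and vertical below 0.07 rad and x of offcut in the frame of crate between 0.005 and 0.175 m and y of offcut in the frame of crate between -0.08 and 0.08 m and z of offcut in the frame of crate below 0.06 m and linear speed of offcut below 0.02 m/s); the robot touches nothing.
It fails at once if the yellow barrow is dropped or flung (turning faster than 3.5 rad/s) (angular speed of yellow_barrow above 3.5 rad/s).
It fails at once if the gripper's fingers or the arm press on the offcut (more than 1 N) (contact force between offcut and the fingers above 1 N or contact force between offcut and the arm above 1 N).
It fails at once if the blue barrow is tipped by more than 8 degrees (angle between blue_barrow's own z axis and vertical above 0.14 rad).
It also fails if it takes over 42 s, if anything falls off the work surface, if the arm or the gripper's body presses on something with over 40 N, if the wrist force passes 120 N, or if a joint passes its speed limit or range.

### The arm

A 7-joint arm with a two-finger parallel gripper is mounted at the origin on the work surface. World frame = base frame: x ahead of the robot, y to its left, z up, the work surface at z = 0. Lengths are in mm, angles in rad, forces in N, time in s.
With the tool pointing down it reaches from about 400 to 925 mm from the base axis. Payload 5.6 kg.
Tool frame: the origin (TCP) lies on the centre line of the jaws, within the pads' length; the fingertips stand 25 mm ahead of it and the grasp point (between the pads) lies 6 mm ahead of it (ctrl.tcp_to_tips is the distance from the TCP to the fingertips, in mm); y points along the fingers, x is the direction in which the jaws open and shut, and the axes are right-handed (so a half turn about y gives the same grasp; the last joint's range is limited). The gripper opens to 85 mm and grips with 20 to 120 N. Pads are 22 mm wide; open, the fingers measure 114 mm over their backs; the gripper's body (76 mm by 85 mm) begins 54 mm behind the grasp point. The pads swing forward as they close: fully open they stand 13 mm farther back than shut.
Start: joints at [-1.247, 0.468, -0.012, 1.603, 0.006, 1.071, -0.056], TCP at [233.15, 606.753, 229.69] pointing down, gripper open.
Joint ranges: [-2.53, 2.53], [-0.31, 2.02], [-1.57, 1.55], [0.28, 2.44], [-1.29, 4.43], [0.15, 1.84], [-2.92, 2.92]. Speed limits (rad/s): [2.57, 2.57, 3.14, 3.14, 3.14, 3.14, 3.14].

### API

Orientations are given as a unit quaternion [x, y, z, w].
In Python, from bench import ctrl gives the robot as it stands.
- The arm moves only by the shell command python3 -m handwheel 'ROWS' [FORCE]. ROWS is JSON, a list of rows, each a list of 7 numbers: the shift along the world's x, y, z in cm, then the turn, a rotation vector about the world's x, y, z in degrees, then the finger opening in cm, from 0 to 8.54. In form: [[x, y, z, wx, wy, wz, claw], ...]. A call has 1 to 20 rows; each row shifts and turns the commanded pose from where the row before left it; what a row does not reach is not made up. A row lasts 1/12 s, in which the tool goes at most 41.7 mm and 7.16 degrees, less where a joint would pass 70% of its speed; a pose out of reach is approached as far as the arm can. A call with a gripper value outside its range is refused whole. The fingers move at their own pace and stop on an object; FORCE is the grip in N (left out, the last holds). Time passes only in rows, so rows that do not move let the fingers close. It gives the time, the measured TCP pose, the force and the opening at its end, in the units of the state.
- ctrl.get_obs(): the state, without advancing time (a new reading comes with each control period).
- ctrl.camera(name): name is "scene" or "top" or "wrist"; returns a dict with "frame" (420x560x3 uint8, red, green, blue), "intrinsics" (3x3 intrinsics, pixels), "distortion" ([k1, k2, p1, p2, k3] as OpenCV has them; the pictures are not rectified), "T" (4x4, takes a point from camera to world coordinates); the wrist camera has in their place "T_tool_cam" (4x4, takes a point from camera to tool coordinates, whose origin is the TCP and whose axes are the tool frame's). Camera axes: x right, y down, z forward; pixel columns grow to the right and rows downward; lengths in mm; the calibration is good to about 2 mm. A picture is of the moment at which its call begins: read the wrist's pose just before it. There is no depth.
- ctrl.sign_off(): hands the job in, once; it reports no verdict.
The state is a dict: "time_s": time; "joint_pos": joint angles; "qd": joint speeds; "effort": joint torques, N m; "eef_pos": TCP position; "tool_rot": TCP orientation; "force": force on the tool from outside, world axes, zero at the start; "moment": the same for the moment, N m; "grip_width": opening from 0.0 (shut) to 1.0 (fully open).
Only numpy, scipy, OpenCV 4.12 (cv2) and the standard library are available. Lean on these libraries where they do the work, as an engineer would, in place of code of your own. Each camera call takes 0.05 s, during which the arm holds its last target.

## Working session

There is one attempt and no reset: what is moved stays moved. The work goes in short steps, Python scripts to look and compute and a shell command to move; the robot and the scene stay as the last step left them, time stands still between calls to the robot, and variables do not carry over. Pictures are saved under pics/ and viewed, and the job is handed in when it is done.

```bash
mkdir -p pics; ls
python3 - <<'E'
from bench import ctrl
import cv2
o=ctrl.get_obs();print(o)
for n in("scene","top","wrist"):
    c=ctrl.camera(n);cv2.imwrite(f"pics/{n}0.png",c["frame"][:,:,::-1])
    print(n,c["intrinsics"],c["distortion"],c.get("T",c.get("T_tool_cam")))
E
```

```text
pics
{'time_s': 0.0, 'joint_pos': array([-1.24702245,  0.4683779 , -0.01163181,  1.60363083,  0.00599995,
        1.07142389, -0.05628849]), 'qd': array([-0.00188925, -0.00180351, -0.00033645,  0.00045811, -0.00037873,
        0.00130909,  0.00078839]), 'effort': array([ 2.74950953e-04, -5.32386374e+01,  2.16278544e-02, -2.51309556e+01,
        1.13923990e-02,  7.54758599e-03, -6.42486299e-06]), 'eef_pos': array([232.93657289, 606.21490253, 228.7349086 ]), 'tool_rot': array([ 0.58319484,  0.3999251 , -0.40093002, -0.58240776]), 'force': array([-0.34393288,  0.03621041, -0.76586056]), 'moment': array([0.03570606, 0.01232829, 0.01871074]), 'grip_width': 1.005035794769574}
scene [[509.30816571   0.         282.64699964]
 [  0.         509.30816571 212.08887474]
 [  0.           0.           1.        ]] [-0.17352165  0.          0.          0.          0.        ] [[ 9.07462294e-01  2.86401234e-01 -3.07386594e-01  8.58679690e+02]
 [ 4.19796699e-01 -6.47404226e-01  6.36112018e-01 -8.96262822e+02]
 [-1.68201130e-02 -7.06287549e-01 -7.07725217e-01  1.09909222e+03]
 [ 0.00000000e+00  0.0000
[... 268 characters left out ...]
1  1.84506498e-01  2.34013207e+02]
 [-9.99508210e-01  7.97771830e-03  3.03264588e-02 -4.10889857e+01]
 [-3.12776558e-02 -1.84347634e-01 -9.82363303e-01  1.06718377e+03]
 [ 0.00000000e+00  0.00000000e+00  0.00000000e+00  1.00000000e+00]]
wrist [[314.20497559   0.         280.29167326]
 [  0.         314.20497559 206.04954149]
 [  0.           0.           1.        ]] [-0.05462671  0.          0.          0.          0.        ] [[ 9.99999917e-01  2.42234367e-05 -4.06227294e-04  6.46717978e-02]
 [ 3.98489199e-04 -2.60767253e-01  9.65401616e-01 -1.42965018e+02]
 [-8.25454307e-05 -9.65401698e-01 -2.60767241e-01  6.60902802e+01]
 [ 0.00000000e+00  0.00000000e+00  0.00000000e+00  1.00000000e+00]]
```

View pics/scene0.png

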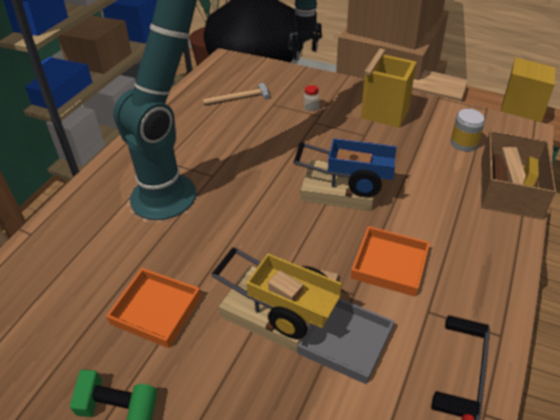

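View pics/top0.png

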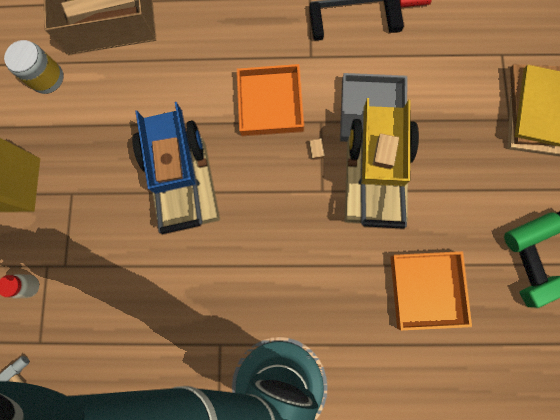

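View pics/wrist0.png

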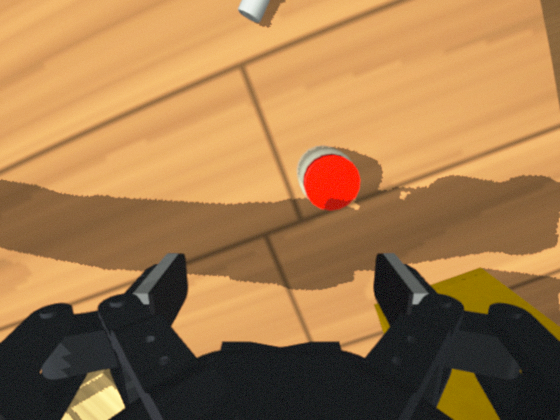

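The scene has the yellow barrow with the offcut in it and the grey crate ahead (top: bar near (384,224), crate corner (342,75)); blue barrow at (170,160). Enlarging.

Run:
```python
import cv2
a=cv2.imread("pics/top0.png")[60:240,320:440];cv2.imwrite("pics/topc.png",cv2.resize(a,None,fx=3.3*1,fy=3.3,interpolation=cv2.INTER_CUBIC))
a=cv2.imread("pics/scene0.png")[235:385,200:400];cv2.imwrite("pics/scenec.png",cv2.resize(a,None,fx=4,fy=4,interpolation=cv2.INTER_CUBIC))
```

```text
(no output)
```

View pics/topc.png

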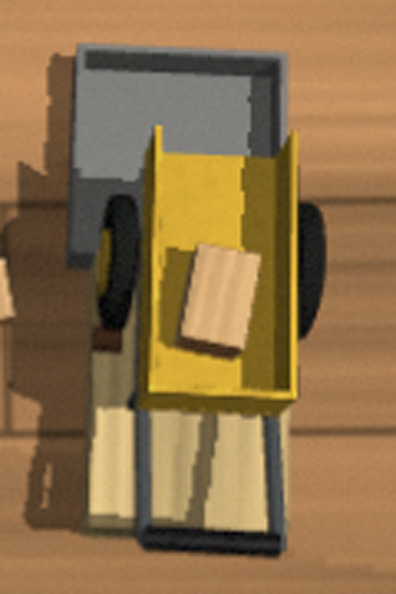

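View pics/scenec.png

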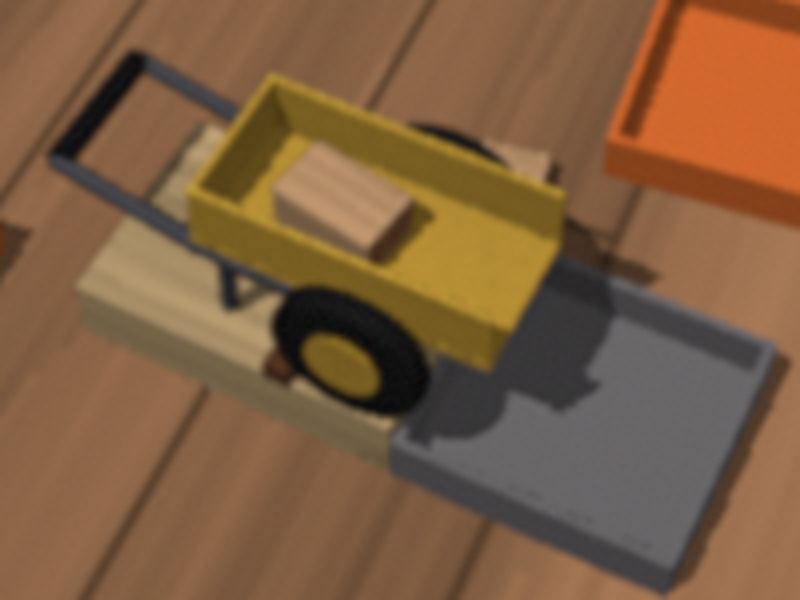

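Top crop: bar from (143,538) to (284,542); scene crop: bar (60,155) to (137,60). Crate near-left top corner (68,258), far corners (78,45),(288,55).

```bash
cat > h.py <<'E'
import numpy as np,cv2
from bench import ctrl
def ray(c,p,T=None):
    T=c["T"] if T is None else T
    u=cv2.undistortPoints(np.array([[p]],float),c["intrinsics"],np.array(c["distortion"],float))[0,0]
    return T[:3,3],T[:3,:3]@np.array([u[0],u[1],1])
def atz(c,p,z,T=None):
    o,d=ray(c,p,T);return (o+d*(z-o[2])/d[2]).round(1)
def proj(c,P,T=None):
    T=c["T"] if T is None else T
    Ti=np.linalg.inv(T);r=cv2.Rodrigues(Ti[:3,:3])[0]
    return cv2.projectPoints(np.array(P,float).reshape(-1,3),r,Ti[:3,3],c["intrinsics"],np.array(c["distortion"],float))[0][:,0]
E
python3 - <<'E'
from h import *
t=ctrl.camera("top");s=ctrl.camera("scene")
T=lambda x,y:(x/3.3+320,y/3.3+60)
S=lambda x,y:(x/4+200,y/4+235)
print("bar top",atz(t,T(145,538),130),atz(t,T(283,542),130))
print("bar scene",atz(s,S(60,155),130),atz(s,S(137,60),130))
print("crate top",[atz(t,T(*p),38) for p in((68,258),(78,45),(288,55))])
print("crate scene",[atz(s,S(*p),38) for p in((392,435),(775,350),(668,575))])
print("tray front tops",[atz(t,T(*p),165) for p in((157,127),(297,132),)],"back",[atz(t,T(*p),165) for p in((144,395),(298,395))])
E
```

```text
bar top [ 380.9 -199.   130. ] [ 377.4 -293.6  130. ]
bar scene [ 376.6 -282.6  130. ] [ 383.  -196.7  130. ]
crate top [array([ 619.4, -162.7,   38. ]), array([ 802.5, -176.4,   38. ]), array([ 791.1, -346.2,   38. ])]
crate scene [array([ 615.4, -326.5,   38. ]), array([ 806.3, -178.6,   38. ]), array([ 794.6, -347.3,   38. ])]
tray front tops [array([ 668.4, -213.2,  165. ]), array([ 663.4, -311.1,  165. ])] back [array([ 473.5, -196.2,  165. ]), array([ 472.5, -300. ,  165. ])]
```

Run:
```python
from h import *
from scipy.spatial.transform import Rotation as R
o=ctrl.get_obs();A=R.from_quat(o["tool_rot"]);print(A.as_matrix().round(3))
a=np.radians(-4)
for s in(1,-1):
    x=s*np.array([np.cos(a),np.sin(a),0]);y=np.array([0,0,-1.]);G=R.from_matrix(np.c_[x,y,np.cross(x,y)])
    print(s,np.degrees((G*A.inv()).as_rotvec()))
```

```text
[[ 0.359 -0.    -0.933]
 [ 0.933 -0.001  0.359]
 [-0.001 -1.    -0.   ]]
1 [ 3.18186165e-02 -4.09975158e-02 -7.29828861e+01]
-1 [4.44695722e-02 3.45133171e-02 1.07017102e+02]
```

```bash
python3 -m handwheel '[[0,0,3.5,0,0,0,8.5],[0,0,3.5,0,0,0,8.5],[0,0,3,0,0,0,8.5],[2.5,-3,0,0,0,-3,8.5],[2.5,-3,0,0,0,-3,8.5],[2.5,-3,0,0,0,-3,8.5],[2.5,-3,0,0,0,-3,8.5],[2.5,-3,0,0,0,-3,8.5],[2.5,-3,0,0,0,-3,8.5],[2.5,-3,0,0,0,-3,8.5],[2.5,-3,0,0,0,-3,8.5],[2.5,-3,0,0,0,-3,8.5],[2.5,-3,0,0,0,-3,8.5],[0,-3.5,0,0,0,-3,8.5],[0,-3.5,0,0,0,-3,8.5],[0,-3.5,0,0,0,-3,8.5],[0,-3.5,0,0,0,-3,8.5],[0,-3.5,0,0,0,-3,8.5],[0,-3.5,0,0,0,-3,8.5]]'
```

```text
time_s: 1.83
eef_pos: [482.8, 95.0, 329.8]
tool_rot: [-0.695, -0.128, 0.128, 0.696]
force: [1.3, 0.1, -0.1]
grip_width: 0.996
```

```bash
python3 -m handwheel '[[0,-3.5,0,0,0,-3,8.5],[0,-3.5,0,0,0,-3,8.5],[0,-3.5,0,0,0,-3,8.5],[0,-3.5,0,0,0,-3,8.5],[-1.7,-3.2,0,0,0,-3,8.5],[-1.7,-3.2,0,0,0,-3,8.5],[-1.7,-3.2,0,0,0,-3,8.5],[-1.7,-3.2,0,0,0,-3,8.5],[-1.7,-3,0,0,0,-1,8.5],[0,0,0,0,0,0,8.5],[0,0,0,0,0,0,8.5]]'
python3 - <<'E'
from h import *
o=ctrl.get_obs();print(o)
for n in("wrist","top"):
    c=ctrl.camera(n);cv2.imwrite(f"pics/{n}1.png",c["frame"][:,:,::-1])
E
```

```text
time_s: 2.75
eef_pos: [397.2, -202.7, 330.0]
tool_rot: [-0.706, 0.026, -0.027, 0.707]
force: [0.3, 0.2, -0.1]
grip_width: 0.996
{'time_s': 2.75, 'joint_pos': array([-0.30507498, -0.02609366,  0.70535954,  1.98524836,  0.01708673,
        1.17549749,  0.31925207]), 'qd': array([-0.03327993,  0.02079817, -0.05570429, -0.00674481, -0.0141011 ,
       -0.00126928, -0.00665355]), 'effort': array([  1.53390069, -19.39031482,   1.15328193, -26.31813526,
         0.26745128,   0.0384262 ,   0.06800038]), 'eef_pos': array([ 397.21978382, -202.66214001,  329.97611478]), 'tool_rot': array([-0.70633613,  0.02586411, -0.02665943,  0.70690141]), 'force': array([ 0.26265845,  0.24716161, -0.08707933]), 'moment': array([ 2.61342544e-02, -4.50445708e-02,  4.36975319e-05]), 'grip_width': 0.9963188218796828}
```

View pics/wrist1.png

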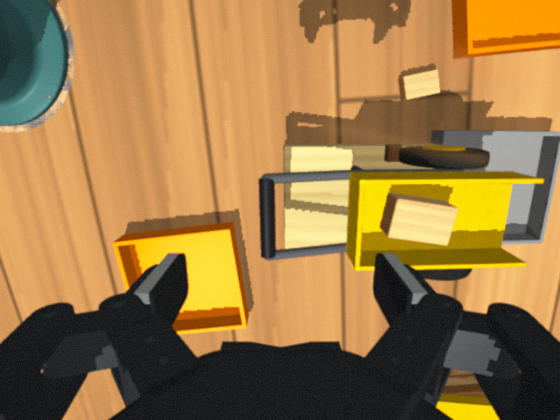

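Wrist view: bar from (266,178) to (268,258), offcut lies in the tray, crate at right.

Run:
```python
from h import *
from scipy.spatial.transform import Rotation as R
o=ctrl.get_obs();M=np.eye(4);M[:3,:3]=R.from_quat(o["tool_rot"]).as_matrix();M[:3,3]=o["eef_pos"]
print(M.round(4))
c=ctrl.camera("wrist");T=M@c["T_tool_cam"]
for p in((266,180),(267,218),(268,256)):print(atz(c,p,130,T))
for p in((350,172),(349,268),(541,181),(524,264)):print(atz(c,p,165,T))
```

```text
[[ 9.976000e-01  4.000000e-04  6.910000e-02  3.984986e+02]
 [-6.910000e-02  4.000000e-04  9.976000e-01 -2.005081e+02]
 [ 4.000000e-04 -1.000000e+00  4.000000e-04  3.297379e+02]
 [ 0.000000e+00  0.000000e+00  0.000000e+00  1.000000e+00]]
[ 382.8 -196.2  130. ]
[ 380.4 -240.1  130. ]
[ 377.8 -287.1  130. ]
[ 468.3 -187.6  165. ]
[ 466.2 -291.7  165. ]
[ 668.3 -209.5  165. ]
[ 662.8 -303.   165. ]
```

```bash
python3 -m handwheel '[[-0.9,-2,0,0,0,0,8.5],[-1,-2,0,0,0,0,8.5],[0,0,-2.5,0,0,0,8.5],[0,0,-2.5,0,0,0,8.5],[0,0,-2.5,0,0,0,8.5],[0,0,-2.5,0,0,0,8.5],[0,0,-2,0,0,0,8.5],[0,0,0,0,0,0,8.5]]'
python3 - <<'E'
from h import *
from scipy.spatial.transform import Rotation as R
print(ctrl.tcp_to_tips)
o=ctrl.get_obs();M=np.eye(4);M[:3,:3]=R.from_quat(o["tool_rot"]).as_matrix();M[:3,3]=o["eef_pos"]
print(M.round(4))
c=ctrl.camera("wrist");cv2.imwrite("pics/wrist2.png",c["frame"][:,:,::-1])
T=M@c["T_tool_cam"];print(proj(c,[[380,-241,130],[382.8,-201,130],[377.2,-281,130]],T))
E
```

```text
time_s: 3.57
eef_pos: [377.6, -238.8, 206.3]
tool_rot: [-0.706, 0.027, -0.021, 0.707]
force: [-0.5, 0.8, -1.3]
grip_width: 0.993
25.0
[[ 9.977000e-01 -7.600000e-03  6.740000e-02  3.775889e+02]
 [-6.740000e-02  1.600000e-03  9.977000e-01 -2.388239e+02]
 [-7.700000e-03 -1.000000e+00  1.100000e-03  2.062704e+02]
 [ 0.000000e+00  0.000000e+00  0.000000e+00  1.000000e+00]]
[[284.87770219 217.66742724]
 [285.22881305 162.70504632]
 [284.54406129 267.76203262]]
```

View pics/wrist2.png

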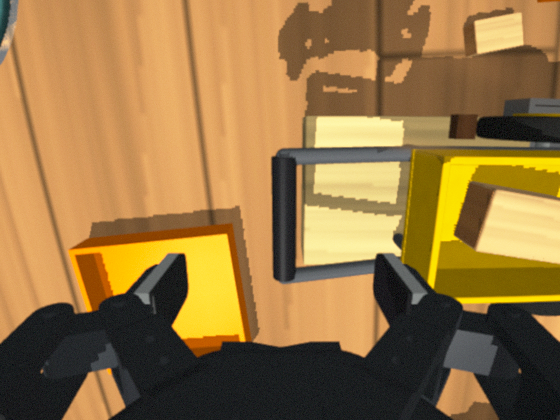

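The bar (column 284, rows 155–280) is where predicted. Descend and close.

```bash
python3 -m handwheel '[[0.2,-0.2,-2,0,0,0,8.5],[0,0,-2,0,0,0,8.5],[0,0,-2,0,0,0,8.5],[0,0,-1.1,0,0,0,8.5],[0,0,0,0,0,0,8.5],[0,0,0,0,0,0,4],[0,0,0,0,0,0,4],[0,0,0,0,0,0,4],[0,0,0,0,0,0,4]]' 30
python3 - <<'E'
from h import *
o=ctrl.get_obs();print(o["eef_pos"],o["force"],o["grip_width"])
c=ctrl.camera("wrist");cv2.imwrite("pics/wrist3.png",c["frame"][:,:,::-1])
E
```

```text
time_s: 4.37
eef_pos: [381.9, -243.5, 139.7]
tool_rot: [0.707, -0.024, 0.025, -0.707]
force: [0.4, 0.6, 0.0]
grip_width: 0.474
[ 381.88453127 -243.45121246  139.67481564] [0.44809187 0.64623391 0.04632604] 0.4740502505324635
```

View pics/wrist3.png

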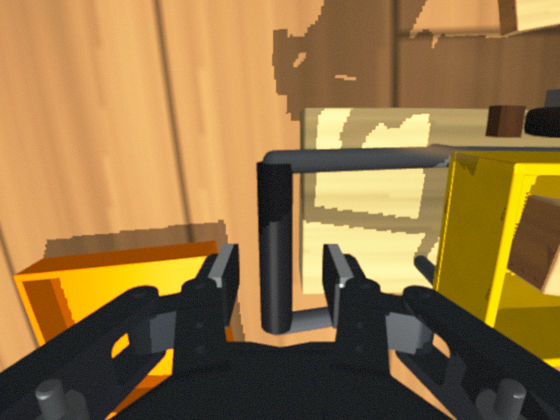

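Fingers straddle the bar (col 275, mid-jaw 281). Lower slightly and close.

```bash
python3 -m handwheel '[[-0.2,0.1,-0.5,0,0,0,4],[0,0,0,0,0,0,3],[0,0,0,0,0,0,1.2],[0,0,0,0,0,0,1.2],[0,0,0,0,0,0,1.2],[0,0,0,0,0,0,1.2],[0,0,0,0,0,0,1.2],[0,0,0,0,0,0,1.2]]' 40
python3 - <<'E'
from h import *
o=ctrl.get_obs();print(o["eef_pos"],o["force"],o["grip_width"]*85)
c=ctrl.camera("wrist");cv2.imwrite("pics/wrist4.png",c["frame"][:,:,::-1])
# arc deltas
P=lambda t:np.array([-210*np.cos(t)+30*np.sin(t),210*np.sin(t)+30*np.cos(t)])
for d in range(0,60,4):
    a,b=P(np.radians(d)),P(np.radians(d+4));q=(b-a)/10;print(d,d+4,"dx %.2f dy %.2f dz %.2f"%(q[0]*.9976,-q[0]*.0698,q[1]), 'cum', ((b-P(0))).round(1))
E
```

```text
time_s: 5.08
eef_pos: [379.3, -242.3, 134.0]
tool_rot: [-0.707, 0.025, -0.025, 0.707]
force: [0.6, 1.3, 5.0]
grip_width: 0.145
[ 379.34957035 -242.25430013  134.02490453] [0.63421975 1.29198712 4.95416717] 12.340751183964132
0 4 dx 0.26 dy -0.02 dz 1.46 cum [ 2.6 14.6]
4 8 dx 0.36 dy -0.03 dz 1.44 cum [ 6.2 28.9]
8 12 dx 0.46 dy -0.03 dz 1.41 cum [10.8 43. ]
12 16 dx 0.56 dy -0.04 dz 1.37 cum [16.4 56.7]
16 20 dx 0.65 dy -0.05 dz 1.33 cum [22.9 70. ]
20 24 dx 0.74 dy -0.05 dz 1.28 cum [30.4 82.8]
24 28 dx 0.83 dy -0.06 dz 1.23 cum [38.7 95.1]
28 32 dx 0.91 dy -0.06 dz 1.16 cum [ 47.8 106.7]
32 36 dx 0.99 dy -0.07 dz 1.10 cum [ 57.7 117.7]
36 40 dx 1.06 dy -0.07 dz 1.03 cum [ 68.4 128. ]
40 44 dx 1.13 dy -0.08 dz 0.95 cum [ 79.8 137.5]
44 48 dx 1.20 dy -0.08 dz 0.87 cum [ 91.8 146.1]
48 52 dx 1.25 dy -0.09 dz 0.78 cum [104.4 154. ]
52 56 dx 1.31 dy -0.09 dz 0.69 cum [117.4 160.9]
56 60 dx 1.35 dy -0.09 dz 0.60 cum [131.  166.9]
```

View pics/wrist4.png

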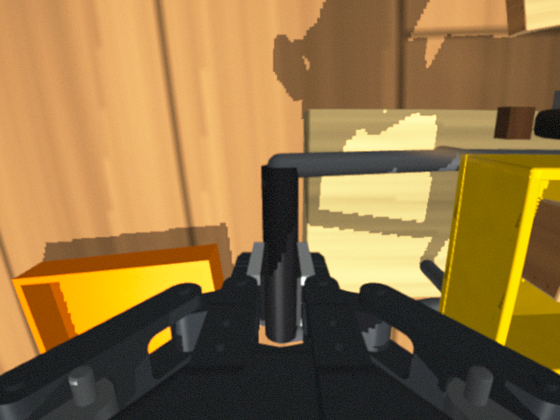

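```bash
python3 -m handwheel '[[0,0,0,0,0,0,0.6],[0,0,0,0,0,0,0.6],[0,0,0,0,0,0,0.6]]' 40
python3 - <<'E'
from h import *
c=ctrl.camera("scene");cv2.imwrite("pics/s5.png",cv2.resize(c["frame"][200:350,170:370,::-1],None,fx=4,fy=4,interpolation=cv2.INTER_CUBIC))
E
```

```text
time_s: 5.38
eef_pos: [379.5, -242.5, 135.5]
tool_rot: [-0.706, 0.025, -0.025, 0.707]
force: [-8.3, 5.7, 37.8]
grip_width: 0.077
```

View pics/s5.png

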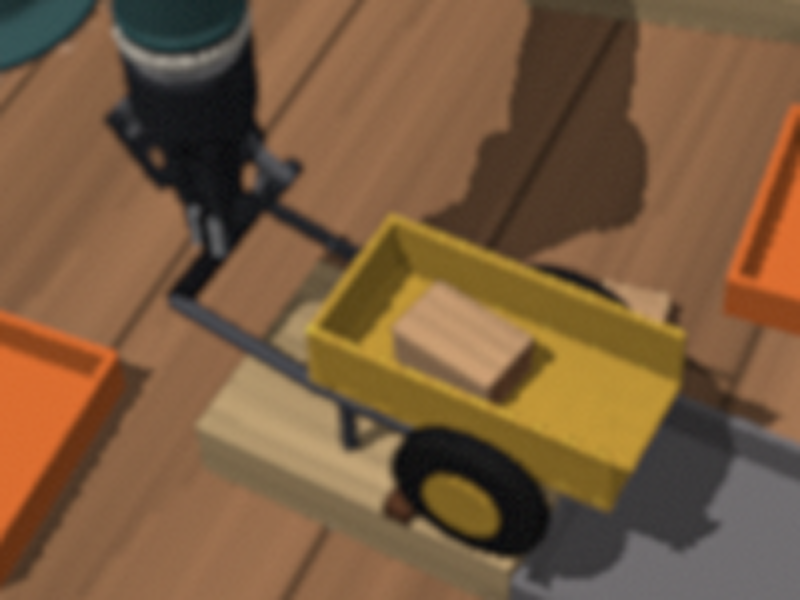

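Opening went below the bar's 18 mm with a 38 N upward push: the pads are wedging on the upper part of the bar. Reopen, go lower.

```bash
python3 -m handwheel '[[0,0,0,0,0,0,4],[0,0,0,0,0,0,4],[0,0,0,0,0,0,4],[0,0,0,0,0,0,4],[0,0,0,0,0,0,4]]' 30
python3 - <<'E'
from h import *
from scipy.spatial.transform import Rotation as R
o=ctrl.get_obs();M=np.eye(4);M[:3,:3]=R.from_quat(o["tool_rot"]).as_matrix();M[:3,3]=o["eef_pos"]
print(o["eef_pos"],o["force"])
c=ctrl.camera("wrist");cv2.imwrite("pics/wrist6.png",c["frame"][:,:,::-1])
T=M@c["T_tool_cam"]
# where fingertips plane / grasp point project
for d in(0,6,25):
  for x in(-20,0,20):
    p=M@np.array([x,d,0,1]);print(d,x,proj(c,p[:3],T).round(0))
for z in (115,120,125,130):print(z,proj(c,[[380,-241,z],[382.8,-201,z],[377.2,-281,z]],T).round(0).tolist())
E
```

```text
time_s: 5.85
eef_pos: [378.9, -242.1, 133.4]
tool_rot: [0.707, -0.025, 0.025, -0.707]
force: [0.8, 0.5, -0.1]
grip_width: 0.47
[ 378.94521144 -242.1454511   133.42251215] [ 0.82605139  0.51875653 -0.05521864]
0 -20 [[240. 259.]]
0 0 [[281. 259.]]
0 20 [[321. 259.]]
6 -20 [[242. 254.]]
6 0 [[281. 254.]]
6 20 [[320. 254.]]
25 -20 [[246. 241.]]
25 0 [[281. 241.]]
25 20 [[316. 241.]]
115 [[282.0, 243.0], [283.0, 171.0], [282.0, 307.0]]
120 [[283.0, 247.0], [283.0, 172.0], [282.0, 312.0]]
125 [[283.0, 250.0], [283.0, 174.0], [282.0, 317.0]]
130 [[283.0, 254.0], [283.0, 175.0], [283.0, 323.0]]
```

View pics/wrist6.png

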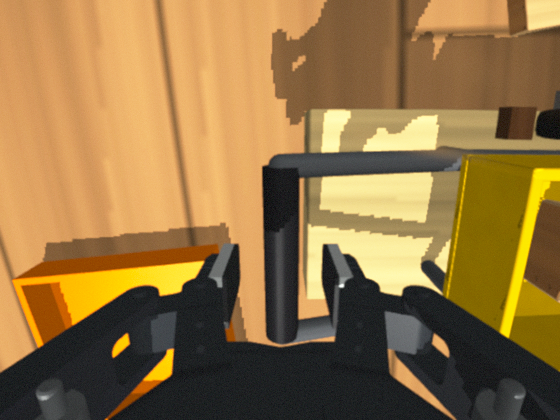

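Run:
```python
import cv2
a=cv2.imread("pics/wrist4.png")[150:370,180:390];cv2.imwrite("pics/w4c.png",cv2.resize(a,None,fx=2.7,fy=2.7,interpolation=cv2.INTER_CUBIC))
```

```text
(no output)
```

View pics/w4c.png

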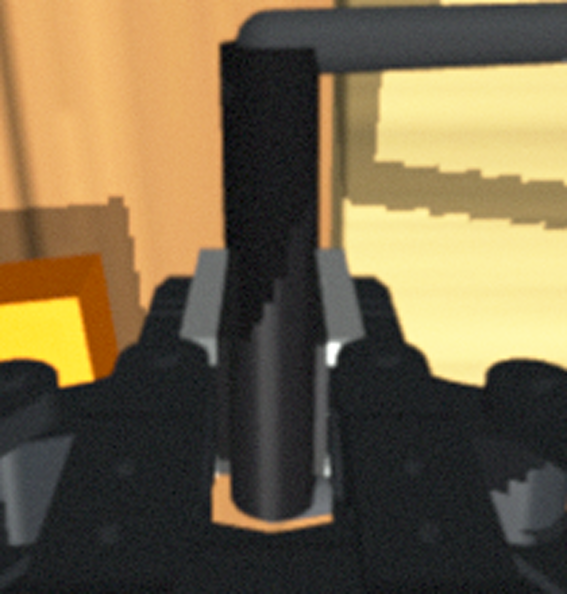

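The crop shows the bar snug between the pads, so the grip is right; the upward force came from the pads swinging forward while pressing. Close again less deeply and start lifting slowly.

```bash
python3 -m handwheel '[[0,0,0,0,0,0,2.2],[0,0,0,0,0,0,1.3],[0,0,0,0,0,0,1.3],[0,0,0,0,0,0,1.1],[0,0,0,0,0,0,1.1],[0,0,0,0,0,0,1.1]]' 40
python3 -m handwheel '[[0.13,-0.01,0.73,0,0,0,1.1],[0.13,-0.01,0.73,0,0,0,1.1],[0.18,-0.02,0.72,0,0,0,1.1],[0.18,-0.01,0.72,0,0,0,1.1],[0,0,0,0,0,0,1.1],[0,0,0,0,0,0,1.1]]'
python3 - <<'E'
from h import *
c=ctrl.camera("scene");cv2.imwrite("pics/s7.png",cv2.resize(c["frame"][200:350,170:370,::-1],None,fx=4,fy=4,interpolation=cv2.INTER_CUBIC))
E
```

```text
time_s: 6.4
eef_pos: [379.3, -242.3, 134.2]
tool_rot: [-0.707, 0.025, -0.025, 0.707]
force: [-0.9, 1.1, 6.7]
grip_width: 0.131
time_s: 6.9
eef_pos: [385.9, -242.7, 163.2]
tool_rot: [0.707, -0.024, 0.025, -0.707]
force: [0.2, -0.1, 0.3]
grip_width: 0.127
```

View pics/s7.png

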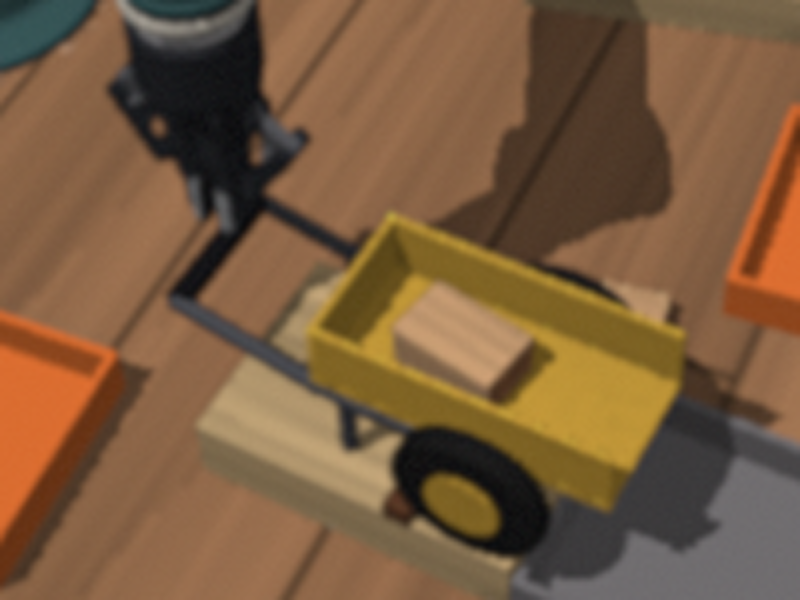

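The gripper slipped up off the bar (barrow unmoved): grip was too high. Reopen, go 10 mm lower.

```bash
python3 -m handwheel '[[0,0,0,0,0,0,5],[0,0,0,0,0,0,5],[0,0,0,0,0,0,5],[0,0,0,0,0,0,5],[-0.6,0,0,0,0,0,5],[0,0,-1.3,0,0,0,5],[0,0,-1.3,0,0,0,5],[0,0,-1.3,0,0,0,5],[0,0,0,0,0,0,5],[0,0,0,0,0,0,5]]' 30
python3 - <<'E'
from h import *
o=ctrl.get_obs();print(o["eef_pos"],o["force"])
c=ctrl.camera("wrist");cv2.imwrite("pics/wrist8.png",c["frame"][:,:,::-1])
c=ctrl.camera("scene");cv2.imwrite("pics/s8.png",cv2.resize(c["frame"][200:350,170:370,::-1],None,fx=4,fy=4,interpolation=cv2.INTER_CUBIC))
E
```

```text
time_s: 7.78
eef_pos: [378.5, -242.8, 123.4]
tool_rot: [-0.707, 0.026, -0.024, 0.707]
force: [0.4, -0.9, 0.3]
grip_width: 0.583
[ 378.50037705 -242.7936735   123.42905658] [ 0.41533977 -0.87062606  0.28324708]
```

View pics/wrist8.png

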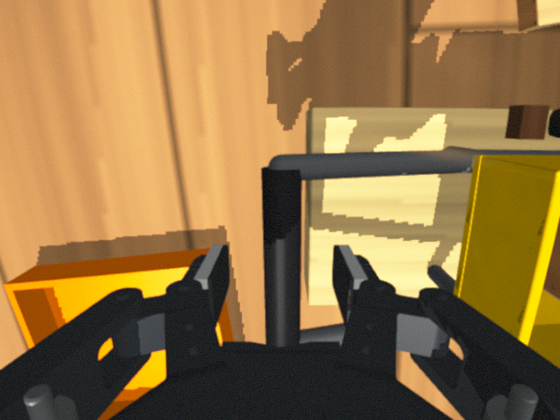

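View pics/s8.png

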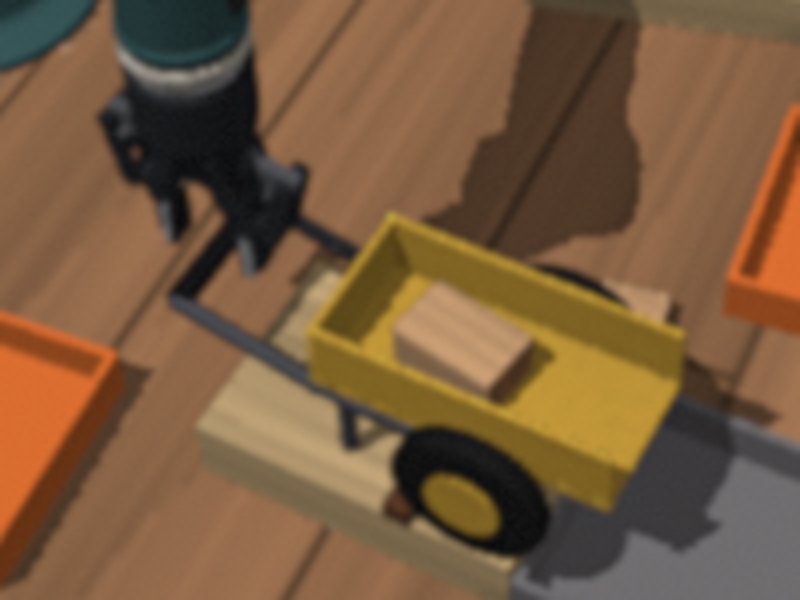

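Fingers now clearly straddle the bar deeper. Close.

```bash
python3 -m handwheel '[[0,0,0,0,0,0,3],[0,0,0,0,0,0,1.2],[0,0,0,0,0,0,1.2],[0,0,0,0,0,0,1.2],[0,0,0,0,0,0,1.2],[0,0,0,0,0,0,1.2],[0,0,0,0,0,0,1.2]]' 60
```

```text
time_s: 8.47
eef_pos: [379.4, -242.8, 124.4]
tool_rot: [-0.707, 0.025, -0.025, 0.707]
force: [-1.7, 1.0, 7.0]
grip_width: 0.181
```

```bash
python3 -m handwheel '[[0,0,0,0,0,0,0.8],[0,0,0,0,0,0,0.8],[0.03,0,0.36,0,0,0,0.8],[0.1,-0.01,0.73,0,0,0,0.8],[0.15,-0.01,0.73,0,0,0,0.8],[0.15,-0.02,0.73,0,0,0,0.8],[0,0,0,0,0,0,0.8]]' 60
python3 - <<'E'
from h import *
c=ctrl.camera("scene");cv2.imwrite("pics/s9.png",cv2.resize(c["frame"][200:350,170:370,::-1],None,fx=4,fy=4,interpolation=cv2.INTER_CUBIC))
E
```

```text
time_s: 9.05
eef_pos: [384.4, -243.1, 150.5]
tool_rot: [-0.707, 0.024, -0.025, 0.707]
force: [2.1, -0.7, -2.8]
grip_width: 0.18
```

View pics/s9.png

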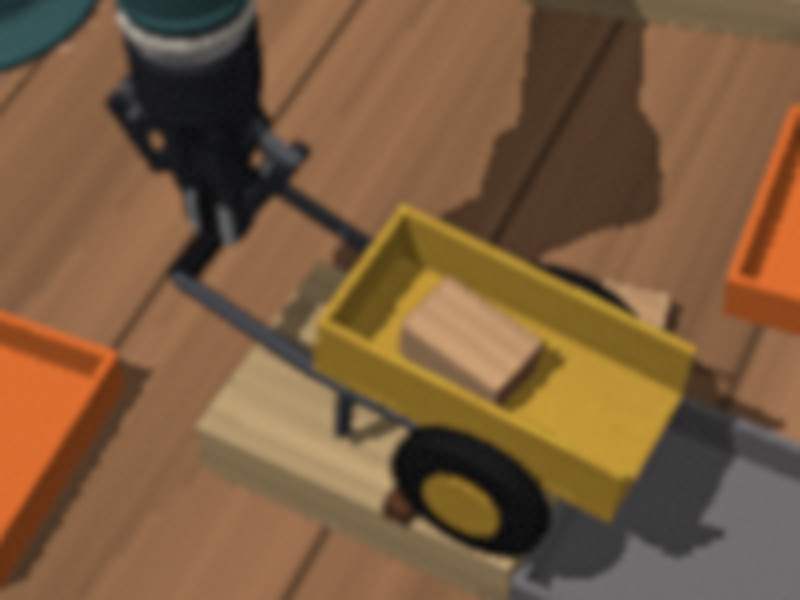

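The barrow now lifts with the gripper (about 7°, force small). Continue along the arc.

```bash
python3 -m handwheel '[[0.22,-0.02,0.7,0,0,0,0.8],[0.23,-0.02,0.7,0,0,0,0.8],[0.28,-0.02,0.69,0,0,0,0.8],[0.28,-0.02,0.69,0,0,0,0.8],[0.33,-0.02,0.67,0,0,0,0.8],[0.33,-0.02,0.66,0,0,0,0.8],[0.37,-0.03,0.64,0,0,0,0.8],[0.37,-0.03,0.64,0,0,0,0.8],[0,0,0,0,0,0,0.8]]' 60
python3 - <<'E'
from h import *
c=ctrl.camera("scene");cv2.imwrite("pics/s10.png",cv2.resize(c["frame"][200:350,170:370,::-1],None,fx=4,fy=4,interpolation=cv2.INTER_CUBIC))
E
```

```text
time_s: 9.85
eef_pos: [405.6, -244.5, 203.7]
tool_rot: [-0.706, 0.027, -0.023, 0.708]
force: [-8.5, 1.3, 1.3]
grip_width: 0.178
```

View pics/s10.png

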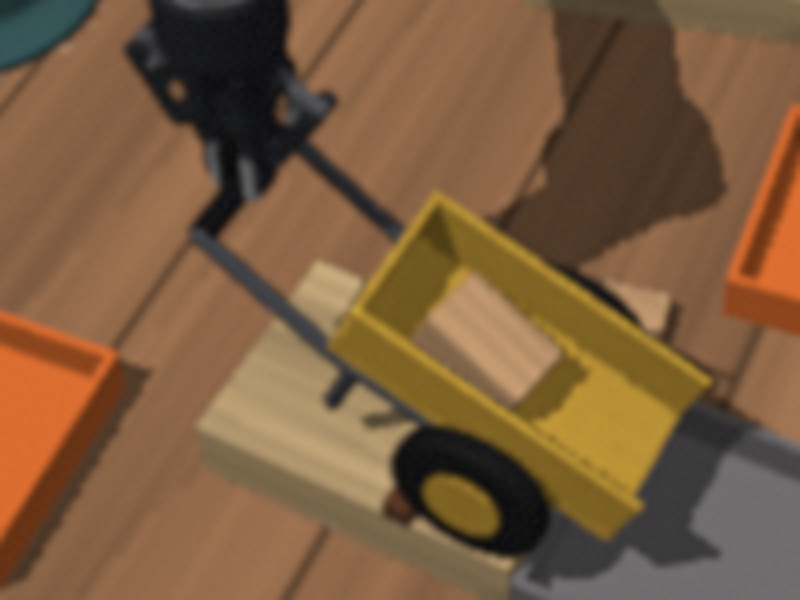

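About 23° tipped, grip holds, load still in place. Continue.

```bash
python3 -m handwheel '[[0.37,-0.03,0.62,0,0,0,0.8],[0.4,-0.03,0.61,0,0,0,0.8],[0.44,-0.03,0.58,0,0,0,0.8],[0.45,-0.03,0.58,0,0,0,0.8],[0.49,-0.03,0.55,0,0,0,0.8],[0.49,-0.03,0.55,0,0,0,0.8],[0.53,-0.04,0.52,0,0,0,0.8],[0.53,-0.04,0.51,0,0,0,0.8],[0,0,0,0,0,0,0.8]]' 60
python3 - <<'E'
from h import *
c=ctrl.camera("scene");cv2.imwrite("pics/s11.png",cv2.resize(c["frame"][200:390,170:420,::-1],None,fx=3.1,fy=3.1,interpolation=cv2.INTER_CUBIC))
E
```

```text
time_s: 10.65
eef_pos: [439.2, -246.6, 249.4]
tool_rot: [-0.704, 0.03, -0.021, 0.709]
force: [-22.0, 7.3, 18.8]
grip_width: 0.168
```

View pics/s11.png

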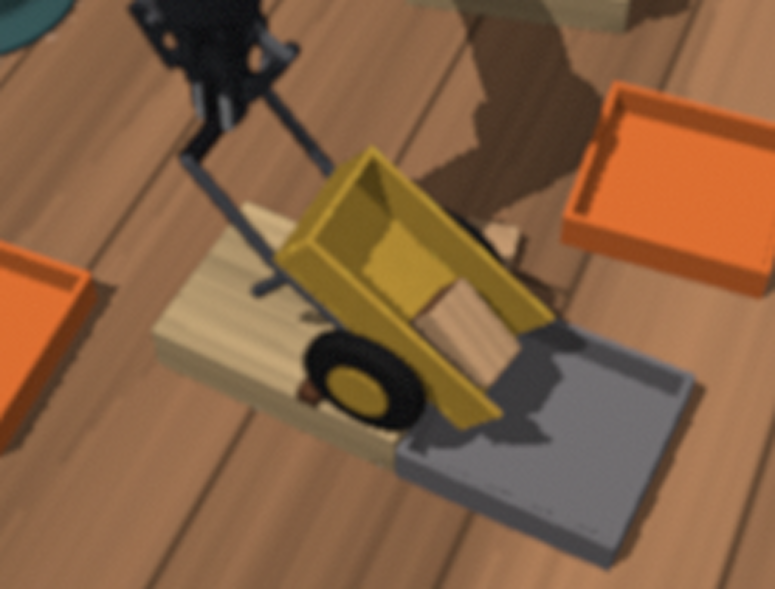

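Offcut is sliding out. The force says I am ~2–3 mm too close to the axle; ease outward and go on to ~52°.

```bash
python3 -m handwheel '[[0.35,-0.03,0.65,0,0,0,0.8],[0.4,-0.03,0.65,0,0,0,0.8],[0.6,-0.04,0.48,0,0,0,0.8],[0.6,-0.04,0.48,0,0,0,0.8],[0.6,-0.04,0.43,0,0,0,0.8],[0.6,-0.04,0.43,0,0,0,0.8],[0,0,0,0,0,0,0.8],[0,0,0,0,0,0,0.8],[0,0,0,0,0,0,0.8]]' 60
python3 - <<'E'
from h import *
c=ctrl.camera("scene");cv2.imwrite("pics/s12.png",cv2.resize(c["frame"][200:390,170:420,::-1],None,fx=3.1,fy=3.1,interpolation=cv2.INTER_CUBIC))
c=ctrl.camera("top");cv2.imwrite("pics/t12.png",cv2.resize(c["frame"][60:240,300:450,::-1],None,fx=3.3,fy=3.3,interpolation=cv2.INTER_CUBIC))
E
```

```text
time_s: 11.45
eef_pos: [476.2, -249.1, 281.5]
tool_rot: [-0.706, 0.025, -0.025, 0.708]
force: [-6.4, 3.2, 11.0]
grip_width: 0.14
```

View pics/s12.png

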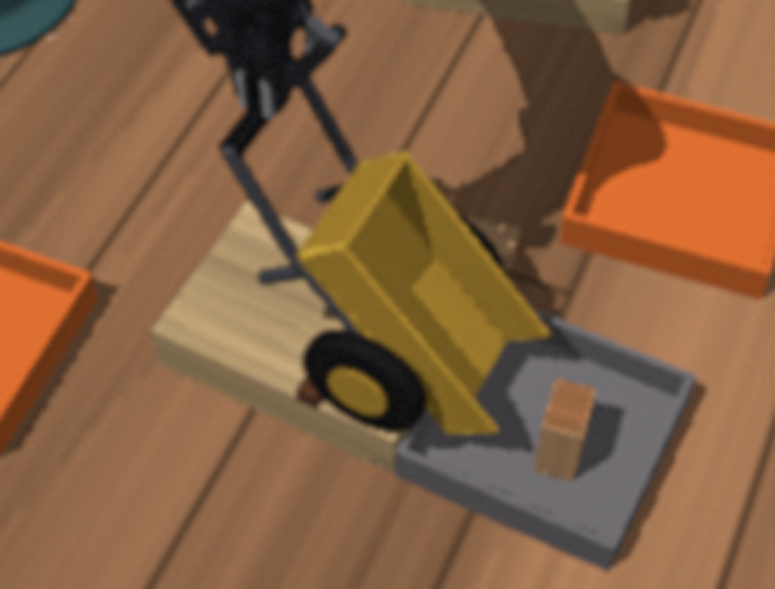

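View pics/t12.png

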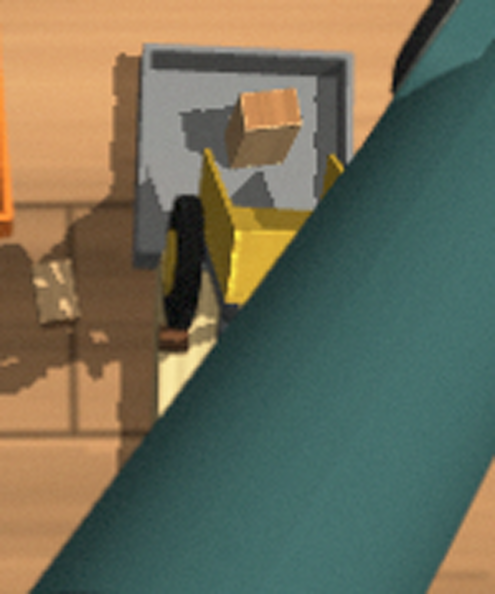

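Offcut is in the crate, standing on end. The opening has shrunk (0.18→0.14), so check the grip in the wrist camera.

Run:
```python
from h import *
c=ctrl.camera("wrist");f=c["frame"][:,:,::-1];cv2.imwrite("pics/w13.png",f)
cv2.imwrite("pics/w13c.png",cv2.resize(f[150:370,180:390],None,fx=2.7,fy=2.7,interpolation=cv2.INTER_CUBIC))
c=ctrl.camera("scene");cv2.imwrite("pics/s13.png",cv2.resize(c["frame"][190:270,210:310,::-1],None,fx=7,fy=7,interpolation=cv2.INTER_CUBIC))
o=ctrl.get_obs();print(o["eef_pos"],o["force"],o["grip_width"])
```

```text
[ 476.17552354 -249.05830525  281.4152495 ] [-6.65519368  5.37756771 10.75799556] 0.13998423907775612
```

View pics/w13c.png

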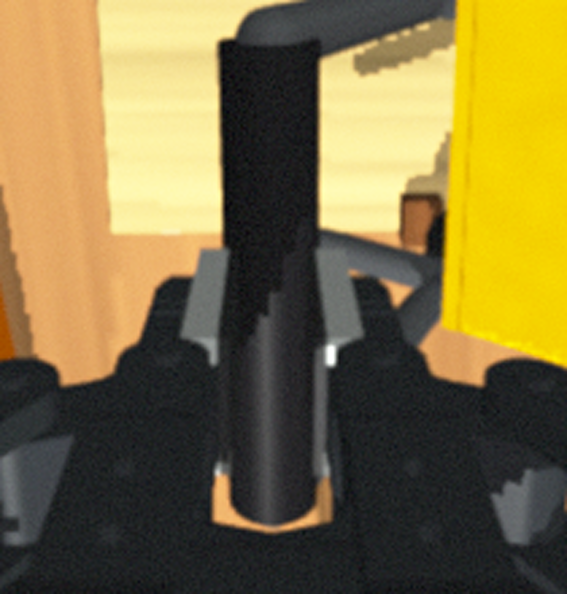

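View pics/s13.png

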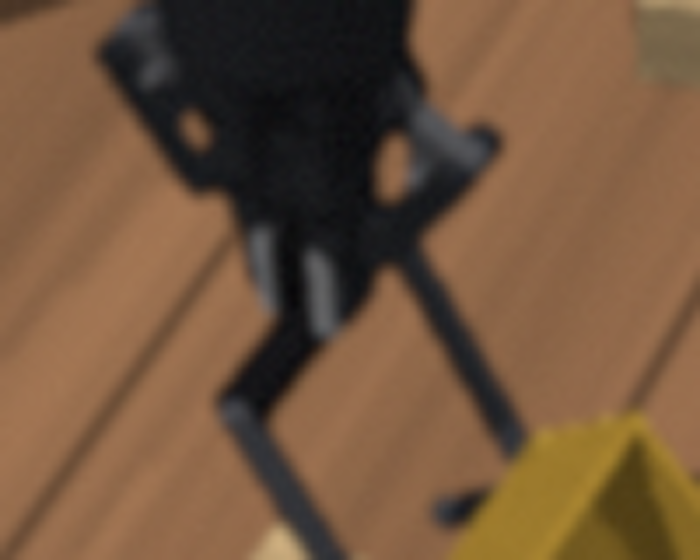

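The picture matches the earlier shallow grip: the bar has crept toward the fingertips. Reseat by easing grip force and pressing radially toward the axle.

```bash
python3 -m handwheel '[[0,0,0,0,0,0,0.8],[0.1,-0.01,-0.17,0,0,0,0.8],[0.1,-0.01,-0.17,0,0,0,0.8],[0,0,0,0,0,0,0.8]]' 25
python3 - <<'E'
from h import *
c=ctrl.camera("scene");cv2.imwrite("pics/s14.png",cv2.resize(c["frame"][200:390,170:420,::-1],None,fx=3.1,fy=3.1,interpolation=cv2.INTER_CUBIC))
E
```

```text
time_s: 11.98
eef_pos: [474.7, -249.0, 280.0]
tool_rot: [-0.704, 0.028, -0.023, 0.709]
force: [-22.9, 11.2, 35.5]
grip_width: 0.145
```

View pics/s14.png

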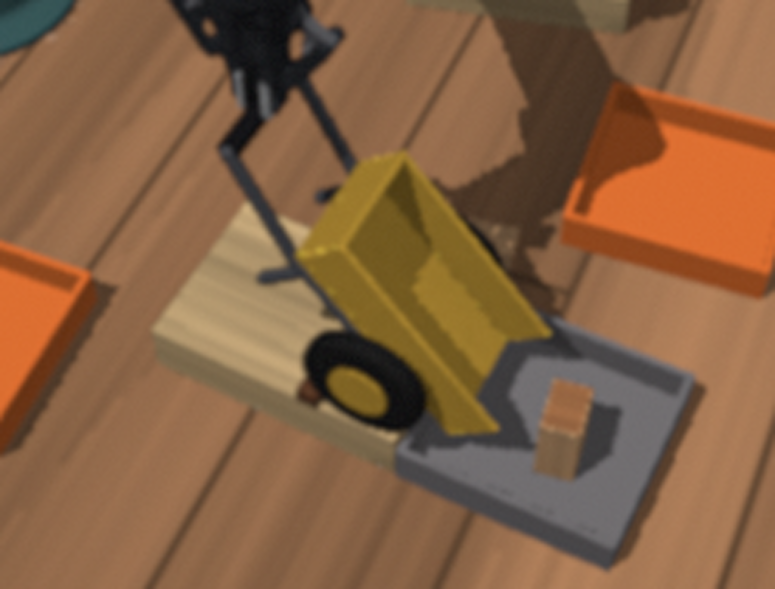

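Offcut steady in the crate. Friction holds the bar in place, so open slightly (the rear finger still carries the bar at this tilt) while pressing down, then regrip.

```bash
python3 -m handwheel '[[0,0,0,0,0,0,1.7],[0,0,-0.1,0,0,0,1.9],[0,0,-0.1,0,0,0,1.9]]' 25
```

```text
time_s: 12.28
eef_pos: [478.9, -250.5, 275.4]
tool_rot: [0.707, -0.024, 0.026, -0.707]
force: [-1.7, -0.4, 0.9]
grip_width: 0.221
```

Run:
```python
from h import *
c=ctrl.camera("wrist");f=c["frame"][:,:,::-1]
cv2.imwrite("pics/w15c.png",cv2.resize(f[150:370,180:390],None,fx=2.7,fy=2.7,interpolation=cv2.INTER_CUBIC))
c=ctrl.camera("scene");cv2.imwrite("pics/s15.png",cv2.resize(c["frame"][190:290,210:340,::-1],None,fx=6,fy=6,interpolation=cv2.INTER_CUBIC))
```

```text
(no output)
```

View pics/w15c.png

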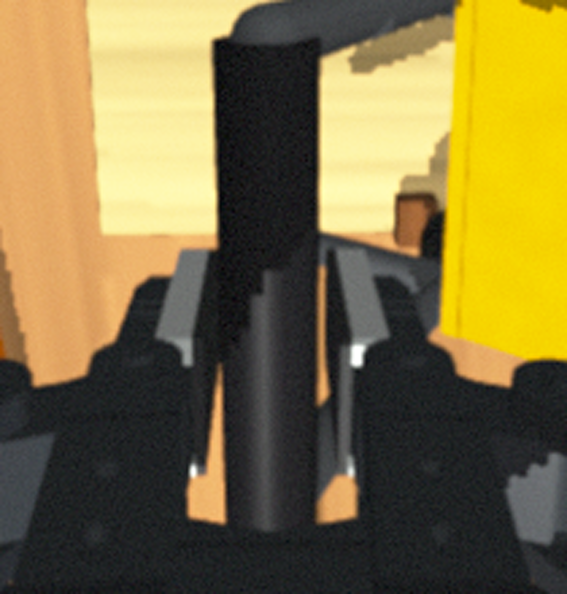

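View pics/s15.png

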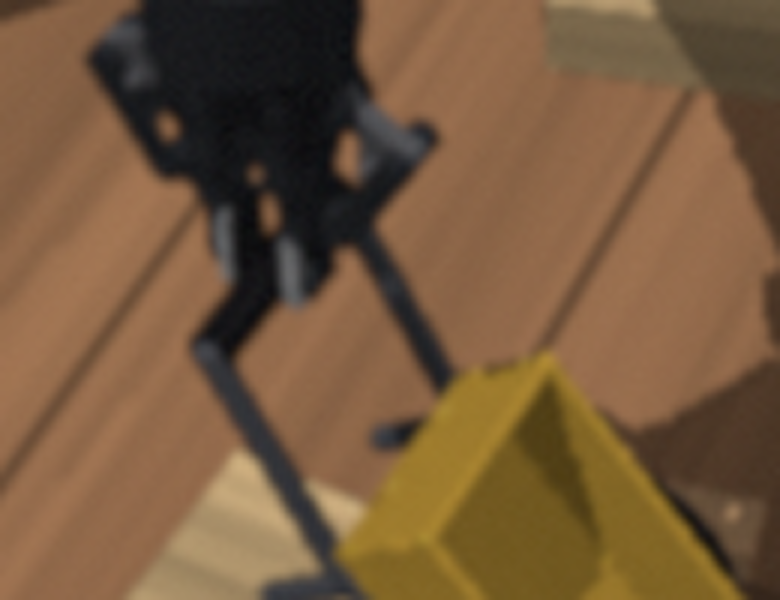

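The bar rests on the rear finger, seated deeper. Go 4 mm further and regrip.

```bash
python3 -m handwheel '[[0,0,-0.2,0,0,0,1.9],[0,0,-0.2,0,0,0,1.9],[0,0,0,0,0,0,1.9],[0,0,0,0,0,0,1.2],[0,0,0,0,0,0,0.8],[0,0,0,0,0,0,0.8],[0,0,0,0,0,0,0.8]]' 50
python3 - <<'E'
from h import *
o=ctrl.get_obs();e=o["eef_pos"]
c=ctrl.camera("wrist");f=c["frame"][:,:,::-1]
cv2.imwrite("pics/w16c.png",cv2.resize(f[150:370,180:390],None,fx=2.7,fy=2.7,interpolation=cv2.INTER_CUBIC))
E
```

```text
time_s: 12.97
eef_pos: [478.4, -249.8, 269.9]
tool_rot: [0.707, -0.025, 0.025, -0.707]
force: [-0.6, -0.6, -1.7]
grip_width: 0.186
```

View pics/w16c.png

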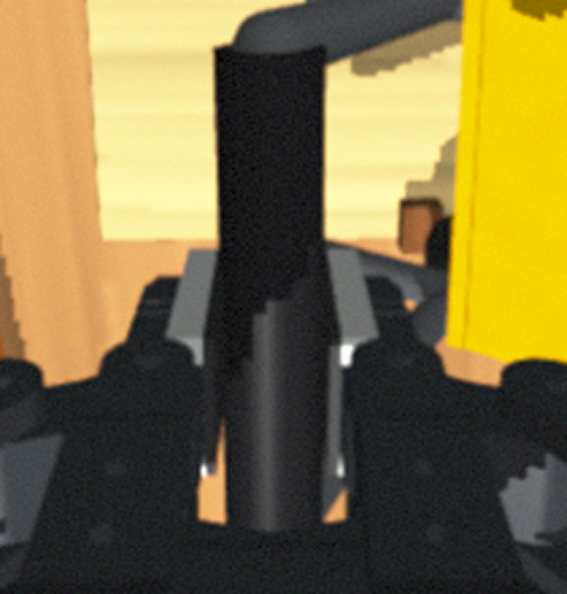

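Firm grip again (0.186, near-zero force), offcut in crate while tipped. Compute the lowering arc.

Run:
```python
import numpy as np
P=lambda t:np.array([-210*np.cos(t)+30*np.sin(t),210*np.sin(t)+30*np.cos(t)])
p0=P(np.radians(51))
for d in range(51,0,-3):
    a,b=P(np.radians(d)),P(np.radians(d-3));q=(b-a)/10;print(d,"->",d-3,"%.2f %.2f %.2f"%(q[0]*.9976,-q[0]*.0698,q[1]),"abs tcp x%.0f z%.0f"%(478.4+(b-p0)[0],269.9+(b-p0)[1]))
```

```text
51 -> 48 -0.94 0.07 -0.59 abs tcp x469 z264
48 -> 45 -0.90 0.06 -0.64 abs tcp x460 z258
45 -> 42 -0.87 0.06 -0.69 abs tcp x451 z251
42 -> 39 -0.83 0.06 -0.73 abs tcp x443 z243
39 -> 36 -0.79 0.06 -0.78 abs tcp x435 z236
36 -> 33 -0.75 0.05 -0.82 abs tcp x427 z227
33 -> 30 -0.71 0.05 -0.86 abs tcp x420 z219
30 -> 27 -0.66 0.05 -0.89 abs tcp x414 z210
27 -> 24 -0.61 0.04 -0.92 abs tcp x408 z201
24 -> 21 -0.56 0.04 -0.96 abs tcp x402 z191
21 -> 18 -0.51 0.04 -0.98 abs tcp x397 z181
18 -> 15 -0.46 0.03 -1.01 abs tcp x392 z171
15 -> 12 -0.41 0.03 -1.03 abs tcp x388 z161
12 -> 9 -0.35 0.02 -1.05 abs tcp x385 z150
9 -> 6 -0.30 0.02 -1.07 abs tcp x382 z140
6 -> 3 -0.24 0.02 -1.08 abs tcp x379 z129
3 -> 0 -0.19 0.01 -1.09 abs tcp x377 z118
```

```bash
python3 -m handwheel '[[-0.94,0.07,-0.59,0,0,0,0.8],[-0.9,0.06,-0.64,0,0,0,0.8],[-0.87,0.06,-0.69,0,0,0,0.8],[-0.83,0.06,-0.73,0,0,0,0.8],[-0.79,0.06,-0.78,0,0,0,0.8],[0,0,0,0,0,0,0.8]]' 50
```

```text
time_s: 13.52
eef_pos: [433.4, -247.0, 234.6]
tool_rot: [0.707, -0.026, 0.025, -0.707]
force: [0.9, -1.5, -2.1]
grip_width: 0.184
```

Forces tiny, grip steady; continue.

```bash
python3 -m handwheel '[[-0.75,0.05,-0.82,0,0,0,0.8],[-0.71,0.05,-0.86,0,0,0,0.8],[-0.66,0.05,-0.89,0,0,0,0.8],[-0.61,0.04,-0.92,0,0,0,0.8],[-0.56,0.04,-0.96,0,0,0,0.8],[-0.51,0.04,-0.98,0,0,0,0.8],[0,0,0,0,0,0,0.8]]' 50
```

```text
time_s: 14.1
eef_pos: [396.4, -244.6, 179.8]
tool_rot: [0.707, -0.025, 0.025, -0.706]
force: [5.0, -4.8, -3.1]
grip_width: 0.184
```

```bash
python3 -m handwheel '[[-0.42,0.02,-1.01,0,0,0,0.8],[-0.37,0.02,-1.03,0,0,0,0.8],[-0.33,0.01,-1.05,0,0,0,0.8],[-0.28,0.01,-1.07,0,0,0,0.8],[-0.1,0,-0.54,0,0,0,0.8],[-0.1,0,-0.54,0,0,0,0.8],[0,0,0,0,0,0,0.8]]' 50
python3 - <<'E'
from h import *
c=ctrl.camera("scene");cv2.imwrite("pics/s17.png",cv2.resize(c["frame"][200:390,170:420,::-1],None,fx=3.1,fy=3.1,interpolation=cv2.INTER_CUBIC))
E
```

```text
time_s: 14.68
eef_pos: [380.2, -243.6, 127.9]
tool_rot: [0.707, -0.026, 0.024, -0.707]
force: [0.9, -3.7, -0.5]
grip_width: 0.183
```

View pics/s17.png

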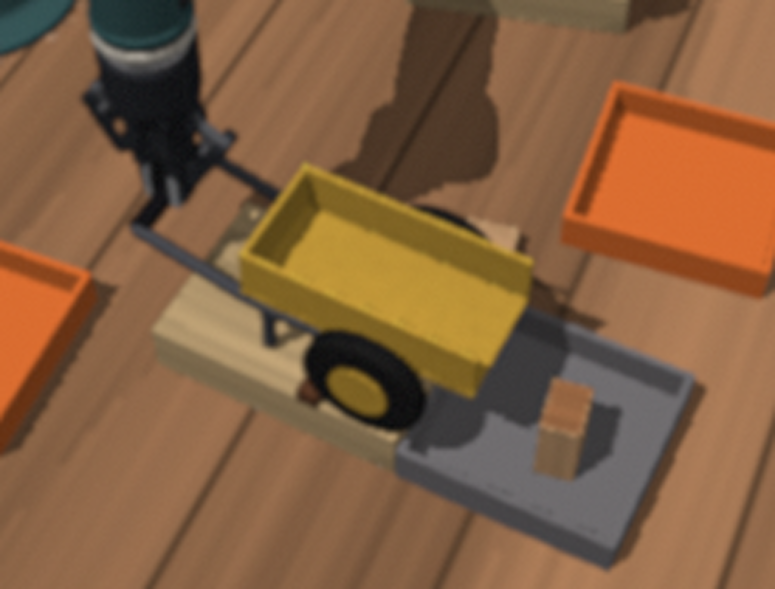

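Barrow is nearly standing (about 3°), offcut stands still in the crate. Lower the last ~10 mm slowly until contact shows.

```bash
python3 -m handwheel '[[-0.02,0,-0.25,0,0,0,0.8],[-0.02,0,-0.25,0,0,0,0.8],[-0.02,0,-0.2,0,0,0,0.8],[0,0,-0.2,0,0,0,0.8],[0,0,-0.1,0,0,0,0.8],[0,0,0,0,0,0,0.8],[0,0,0,0,0,0,0.8]]' 50
```

```text
time_s: 15.32
eef_pos: [379.3, -243.5, 121.2]
tool_rot: [-0.705, 0.025, -0.025, 0.708]
force: [-11.4, 2.3, 37.7]
grip_width: 0.183
```

Pressing on the legs now (38 N up). Ease off, then open.

```bash
python3 -m handwheel '[[0,0,0.2,0,0,0,0.8],[0,0,0.05,0,0,0,0.8],[0,0,0,0,0,0,2.2],[0,0,0,0,0,0,3],[0,0,0,0,0,0,6],[0,0,0,0,0,0,6],[0,0,0,0,0,0,6],[0,0,0,0,0,0,6],[0,0,0,0,0,0,6]]' 30
python3 - <<'E'
from h import *
c=ctrl.camera("wrist");cv2.imwrite("pics/w18.png",c["frame"][:,:,::-1])
E
```

```text
time_s: 16.07
eef_pos: [380.4, -243.4, 121.5]
tool_rot: [-0.707, 0.025, -0.025, 0.707]
force: [-0.1, -0.3, 0.1]
grip_width: 0.7
```

View pics/w18.png

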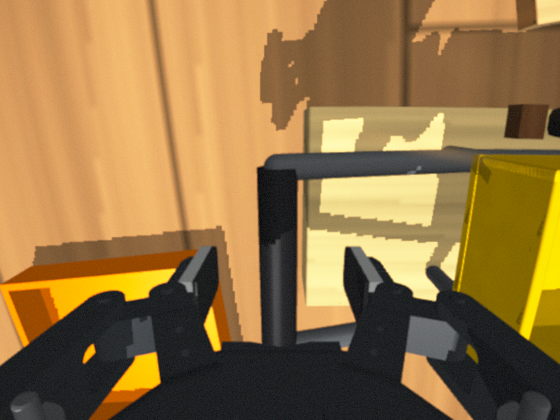

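Fingers are clear both sides of the bar (col 278). Withdraw upward.

```bash
python3 -m handwheel '[[0,0,0.8,0,0,0,6],[0,0,1.5,0,0,0,6],[0,0,2.5,0,0,0,6],[0,0,3,0,0,0,6],[0,0,3,0,0,0,6],[0,0,3,0,0,0,6],[0,0,0,0,0,0,6],[0,0,0,0,0,0,6],[0,0,0,0,0,0,6]]'
python3 - <<'E'
from h import *
c=ctrl.camera("scene");cv2.imwrite("pics/s19.png",c["frame"][:,:,::-1])
c=ctrl.camera("top");cv2.imwrite("pics/t19.png",c["frame"][:,:,::-1])
cv2.imwrite("pics/t19c.png",cv2.resize(c["frame"][60:240,320:440,::-1],None,fx=3.3,fy=3.3,interpolation=cv2.INTER_CUBIC))
E
```

```text
time_s: 16.87
eef_pos: [380.0, -243.2, 259.5]
tool_rot: [-0.706, 0.025, -0.025, 0.707]
force: [0.5, 0.1, -0.6]
grip_width: 0.707
```

View pics/s19.png

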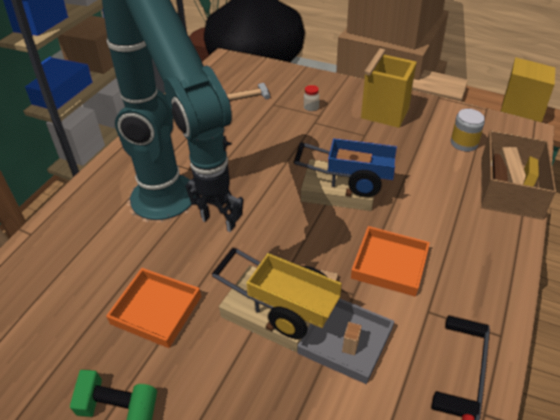

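View pics/t19c.png

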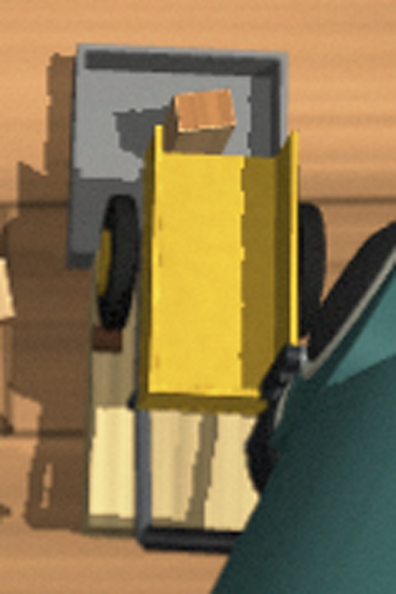

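Yellow barrow sits pixel-for-pixel as at the start (bar rear-left corner (145,540), tray edge (144,395)); offcut upright in the crate, top face centre (204,110). Check its position in the crate frame.

Run:
```python
from h import *
t=ctrl.camera("top");s=ctrl.camera("scene")
p=atz(t,(204/3.3+320,110/3.3+60),75);q=atz(s,(354,328),75)
a=np.radians(-4);X=np.array([np.cos(a),np.sin(a)]);Y=np.array([-np.sin(a),np.cos(a)])
o=np.array([619,-249.6])
for r in(p,q):print(r,(r[:2]-o)@X,(r[:2]-o)@Y)
print(ctrl.get_obs()["force"]);
```

```text
[ 725.5 -267.3   75. ] 107.4752609379423 -10.22781923584956
[ 726.6 -255.2   75. ] 107.7285280609242 1.9194378934128742
[-0.81406787  0.7426771  -0.49061308]
```

Centre at about x 107, y −5 mm in the crate frame, well inside. Handing in.

```bash
python3 -c "
from bench import ctrl
print(ctrl.sign_off())"
```

```text
the job is handed in; nothing more can be done
None
```

The offcut is in the grey crate, the yellow barrow is back on its legs and released, and the job is handed in; no verdict was reported. It took about 17 s of the 42 s.

**What I did:** I lifted the handle to about 51°. The offcut slid out and came to rest in the crate while the barrow was still tipped. I then lowered the handle along its arc at about 0.6 rad/s, slower at the end, and opened the gripper once the legs carried the weight.

**What went wrong on the way:**
- My first grip was too high. It wedged on the top of the bar with about 38 N upward, and the first lift slipped off; the barrow had not moved.
- During the second lift the bar crept toward the fingertips. I reseated it at about 51° by opening the gripper slightly, with the rear finger holding the bar. I could not measure the barrow's turning speed in that moment, but it moved only a few millimetres.
- As the legs touched down the gripper was pressing with about 38 N, which I eased off before letting go.

**Last checks:**
- **Yellow barrow:** its visible parts sit in the same picture positions as at the start.
- **Offcut:** it stands still on its sawn end. Its centre is at about x 107, y −4 mm in the crate frame, with its origin roughly 40 mm up. The two cameras disagree on y by 12 mm, both well inside the limits.
- **Blue barrow:** it looks unmoved.
- **Arm:** it is clear of everything, with about 1 N on the tool.

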